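Sort the metal specimens back into their containers

TASK

The two bare steel specimens have come off the microscope: sort them by shape, the round one into the round white dish and the oblong block into the rectangular white tray. Each must stand flat on the container's floor with the same face up as now; set them down gently, do not drop them.

Things in the scene. Friction and masses are not known exactly. Their poses are not given: they have to be found in the camera images.
- round_specimen: Bare steel round specimen, an upright solid cylinder 30 mm in diameter and 26 mm high, about 0.14 kg, standing on the bench between the two containers. Origin: centre of its underside; z up along its axis. Small bystanders (a brass lens, a small amber bottle, a wooden slide box) stand near it, at least 20 mm clear of it, up to 50 mm high.
- block_specimen: Bare steel oblong specimen, a solid block 40 mm (its x) by 24 mm (its y) by 26 mm high, about 0.19 kg, lying on the bench between the two containers, turned at random. Origin: centre of its underside; z up. The same bystanders stand near it, at least 20 mm clear.
- dish: Round white plastic dish, open on top, fixed to the bench: outer diameter 150 mm, 22 mm high, wall 4 mm, floor 4 mm thick (inside diameter 142 mm). It is on the robot's left or right. Origin: centre of its underside, on the bench; z up.
- tray: Rectangular white plastic tray, open on top, fixed to the bench on the side opposite the dish: outer size 150 mm (its x) by 130 mm (its y), 22 mm high, wall 4 mm, floor 4 mm thick. It may be turned. Origin: centre of its underside, on the bench; z up.
There are look-alikes about, which are no part of the job. What is shaped like the round_specimen but blue or turquoise is not meant.

How it is judged (in metres and radians):
At the end, for the whole second after the job is handed in: Both specimens released, at rest (under 0.02 m/s), same face up within 0.2 rad, undersides 0 to 10 mm above the bench: the round one with its centre within 60 mm of the dish's centre, the block with its centre within 62 mm (tray x) and 54 mm (tray y) of the tray's centre (horizontal distance between round_specimen and dish below 0.06 m and z of round_specimen in the frame of dish between 0 and 0.01 m and angle between each of round_specimen, block_specimen's own z axis and vertical below 0.2 rad and linear speed of each of round_specimen, block_specimen below 0.02 m/s and x of block_specimen in the frame of tray between -0.062 and 0.062 m and y of block_specimen in the frame of tray between -0.054 and 0.054 m and z of block_specimen in the frame of tray between 0 and 0.01 m); the robot touches nothing.
It fails at once if the round steel specimen is dropped: it falls free of the fingers faster than 0.9 m/s (a fall of about 40 mm) (linear speed of round_specimen above 0.9 m/s and contact force between round_specimen and the fingers below 0.05 N).
It fails at once if the oblong steel specimen is dropped: it falls free of the fingers faster than 0.9 m/s (a fall of about 40 mm) (linear speed of block_specimen above 0.9 m/s and contact force between block_specimen and the fingers below 0.05 N).
It also fails if it takes over 51 s, if anything falls off the work surface, if the arm or the gripper's body presses on something with over 40 N, if the wrist force passes 120 N, or if a joint passes its speed limit or range.

ROBOT

A 6-joint arm with a two-finger parallel gripper is mounted at the origin on the work surface. World frame = base frame: x ahead of the robot, y to its left, z up, the work surface at z = 0. Lengths are in mm, angles in rad, forces in N, time in s.
With the tool pointing down it reaches from about 375 to 975 mm from the base axis. Payload 3.8 kg.
Tool frame: the origin (TCP) lies between the finger pads; the fingertips stand 14 mm ahead of it and the grasp point (between the pads) lies 5 mm behind it; z points along the fingers, y is the line along which they close (so a half turn about z gives the same grasp; the last joint's range is limited). The gripper opens to 85 mm and grips with 20 to 120 N. Pads are 22 mm wide; open, the fingers measure 114 mm over their backs; the gripper's body (76 mm by 85 mm) begins 54 mm behind the grasp point. The pads swing forward as they close: fully open they stand 13 mm farther back than shut.
Start: joints at [1.273, 0.264, 1.604, -0, 1.274, -0.037], TCP at [174.049, 652.169, 209.58] pointing down, gripper open.
Joint ranges: [-2.63, 2.63], [-0.94, 2.18], [0.31, 2.57], [-1.31, 4.45], [0, 2.66], [-2.55, 2.55]. Speed limits (rad/s): [2.57, 2.57, 3.14, 3.14, 3.14, 3.14].

INTERFACE

Orientations are given as a unit quaternion [x, y, z, w].
In Python, from cell import readout, eyes, job gives the robot as it stands.
- The arm moves only by the tool servo_tool, never from a script. Its argument "moves" is a list of rows, each a list of 3 entries, a list of its own where there are three numbers: the closure, from -1 (fully open) to 1 (shut), so that 0 is half open, then the shift along the world's x, y, z as a fraction of full scale, then the turn, a rotation vector about the world's x, y, z as a fraction of full scale. In form: [[gripper, [tx, ty, tz], [ax, ay, az]], ...]. A call has 1 to 12 rows; each row shifts and turns the commanded pose from where the row before left it; what a row does not reach is not made up. Full scale, the value 1, is 15 cm for a shift and pi rad for a turn. A row lasts 1/12 s, in which the tool goes at most 41.7 mm and 7.16 degrees, less where a joint would pass 70% of its speed; a pose out of reach is approached as far as the arm can. A call with a number of a shift or a turn outside -1 to 1 is refused whole. A call with a gripper value outside its range is refused whole. The fingers move at their own pace and stop on an object; "newtons" is the grip in N (left out, the last holds). Time passes only in rows, so rows that do not move let the fingers close. It gives the time, the measured TCP pose, the force, the opening and the grip force at its end, in the units of the state.
- readout.sense(): the state, without advancing time (a new reading comes with each control period).
- eyes.get_image(name): name is "side" or "top"; returns the picture (480x640x3 uint8, red, green, blue); there is no depth.
- eyes.camera_info(name): a dict with "vertical_fov" (degrees; the focal length in pixels is half the picture's height over the tangent of half this angle, whatever the lens; pixels are square), "cx", "cy" (the principal point, pixels), "position" and "rotation" of the camera in the world. Camera axes: x right, y down, z forward; pixel columns grow to the right and rows downward; lengths in mm; the calibration is good to about 2 mm. A picture is of the moment at which its call begins. camera_info takes no time and is no camera call.
- job.job_done(): hands the job in; it is judged then, once.
Trained networks look in the newest picture that a camera, given by its name, has taken for a name from the list of things; names that differ only in an ending like _2 or _b are one class to them, and where a whole thing is asked for, a point or a joint stands for the part that bears it (a point fixed in the world has none). Each returns a list of dicts, best first, with "score" (0 to 1); they miss things now and then, are a little off and sometimes report something else, mostly with a low value. They report only what shows in the picture. A call takes as long as a camera call. They do not tell look-alikes from the thing itself.
- eyes.outline_of(name, camera): "region" (480x640 bool, what is visible of it) and "box" ([left, top, width, height] in pixels, round what is visible of it).
- eyes.mark_of(name, camera): "pixel" ([column, row] in pixels: a listed point, or the origin of a listed thing).
The state is a dict: "clock": time; "joint_positions": joint angles; "dq": joint speeds; "joint_torque": joint torques, N m; "ee_pos": TCP position; "ee_rot": TCP orientation; "ft_force": force on the tool from outside, world axes, zero at the start; "ft_torque": the same for the moment, N m; "width": finger opening in mm; "finger_force": force on a finger pad.
Only numpy, scipy, OpenCV 4.12 (cv2) and the standard library are available. Lean on these libraries where they do the work, as an engineer would, in place of code of your own. Each camera call takes 0.05 s, during which the arm holds its last target. There are 200 camera calls.

## Working session

There is one attempt and no reset: what is moved stays moved. The work goes in short steps, Python scripts to look and compute and a tool call to move; the robot and the scene stay as the last step left them, time stands still between calls to the robot, and variables do not carry over. Pictures are saved under pics/ and viewed, at most 10 in all, crops included, and the job is handed in when it is done.

Besides the shell and the picture viewer there is one more tool, called as name([rows], argument=value, ...), one row to a line, values as JSON. servo_tool: Moves the arm, as the interface text tells. Shift numbers are shares of 15 cm and turn numbers shares of pi rad, none past 1 either way. Its arguments: {"type":"object","properties":{"moves":{"type":"array"},"newtons":{"type":"number"}},"required":["moves"]}

```bash
mkdir -p pics; cat > h.py <<'E'
import numpy as np, cv2
from cell import readout, eyes, job
def ray(cam,px):
    c=eyes.camera_info(cam); f=240/np.tan(np.radians(c["vertical_fov"])/2)
    d=np.array([(px[0]-c["cx"])/f,(px[1]-c["cy"])/f,1.])
    return np.array(c["position"],float),np.array(c["rotation"],float),d
def pt(cam,px,z):
    p,R,d=ray(cam,px)
    d=R@d; return p+d*(z-p[2])/d[2]
def save(cam,name):
    im=eyes.get_image(cam); cv2.imwrite("pics/"+name,im[:,:,::-1]); return im
E
python3 - <<'E'
from h import *
for c in("top","side"):
    print(eyes.camera_info(c)); save(c,c+"1.png")
    for n in("round_specimen","block_specimen","dish","tray"):
        for o in eyes.outline_of(n,c)[:3]:
            ys,xs=np.nonzero(o["region"]); m=(xs.mean(),ys.mean())
            z={"round_specimen":26,"block_specimen":26}.get(n,22)
            print(c,n,round(o["score"],2),o["box"],np.round(m),pt(c,m,z).round())
print(readout.sense())
E
```

```text
{'vertical_fov': 42.4931689019744, 'cx': 319.34492548186995, 'cy': 251.29710044096814, 'position': array([ 404.08446701,  -19.2807117 , 1256.68615004]), 'rotation': array([-0.70405845,  0.70697878, -0.03914608,  0.05431667])}Traceback (most recent call last):
  File "<stdin>", line 8, in <module>
  File "h.py", line 9, in pt
    d=R@d; return p+d*(z-p[2])/d[2]
      ~^~
ValueError: matmul: Input operand 1 has a mismatch in its core dimension 0, with gufunc signature (n?,k),(k,m?)->(n?,m?) (size 3 is different from 4)
```

```bash
sed -i 's/np.array(c\["rotation"\],float)/Rotation.from_quat(c["rotation"]).as_matrix()/; 1i from scipy.spatial.transform import Rotation' h.py
python3 - <<'E'
from h import *
for c in("top","side"):
    print(eyes.camera_info(c)); save(c,c+"1.png")
    for n in("round_specimen","block_specimen","dish","tray"):
        for o in eyes.outline_of(n,c)[:3]:
            ys,xs=np.nonzero(o["region"]); m=(xs.mean(),ys.mean())
            z={"round_specimen":26,"block_specimen":26}.get(n,22)
            print(c,n,round(o["score"],2),o["box"],np.round(m),pt(c,m,z).round(), cv2.minAreaRect(np.c_[xs,ys].astype(np.float32)))
print(readout.sense())
E
```

```text
{'vertical_fov': 42.4931689019744, 'cx': 319.34492548186995, 'cy': 251.29710044096814, 'position': array([ 404.08446701,  -19.2807117 , 1256.68615004]), 'rotation': array([-0.70405845,  0.70697878, -0.03914608,  0.05431667])}
top round_specimen 0.55 [243.0, 194.2, 14.6, 18.2] [251. 203.] [667. 146.  26.] ((251.0, 203.5), (15.0, 14.0), 90.0)
top round_specimen 0.53 [277.6, 178.8, 14.9, 18.1] [284. 187.] [702.  78.  26.] ((284.10003662109375, 186.29998779296875), (17.076295852661133, 13.914020538330078), 71.56504821777344)
top round_specimen 0.52 [285.8, 211.8, 11.0, 16.5] [290. 219.] [634.  66.  26.] ((290.0, 219.0), (16.0, 14.0), 90.0)
top block_specimen 0.56 [363.9, 306.1, 16.3, 27.0] [371. 318.] [435. -96.  26.] ((371.1463623046875, 317.8171081542969), (13.118597030639648, 21.39580535888672), 38.65980911254883)
top dish 0.82 [448.3, 233.3, 80.3, 75.2] [488. 270.] [ 528. -330.   22.] ((488.0, 270.0), (74.0, 76.0), 90.0)
top dish 0.57 [125.6, 221.4, 73.2, 81.6] [161. 263.] [546. 328.  22.] ((160.91363525390625, 263.3609619140625), (75.56486511230469, 66.98967742919922), 81.3474578857
[... 1469 characters left out ...]

{'clock': 0.6, 'joint_positions': array([ 1.27311101e+00,  2.63864254e-01,  1.60398048e+00, -1.13742764e-05,
        1.27370199e+00, -3.68627701e-02]), 'dq': array([-0.00113554, -0.00059051, -0.00180579, -0.00214496,  0.00025653,
       -0.000939  ]), 'joint_torque': array([-8.29626151e-04, -5.14640343e+01, -3.67454267e+01, -8.40817506e-05,
        1.33646194e-03, -2.61769060e-06]), 'ee_pos': array([174.04894699, 652.18074554, 209.61439241]), 'ee_rot': array([1.30040282e-01, 9.91508711e-01, 2.17395165e-05, 9.18576374e-06]), 'ft_force': array([ 0.87310849,  0.54067808, -0.18666554]), 'ft_torque': array([-0.00979501, -0.00848324, -0.03015324]), 'finger_force': 0.0, 'width': 85.47166674891834}
```

View pics/top1.png

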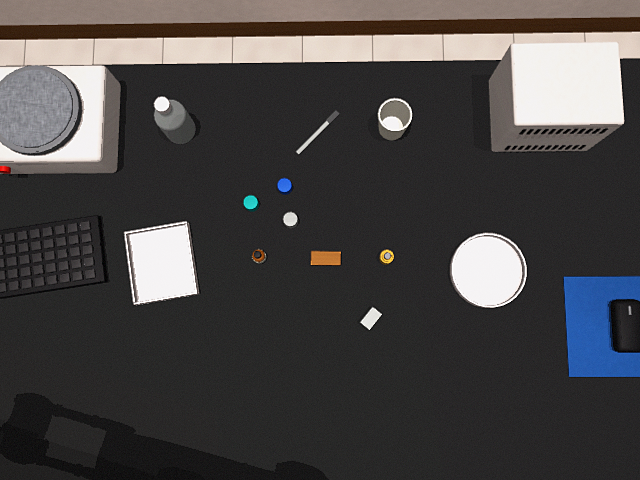

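View pics/side1.png

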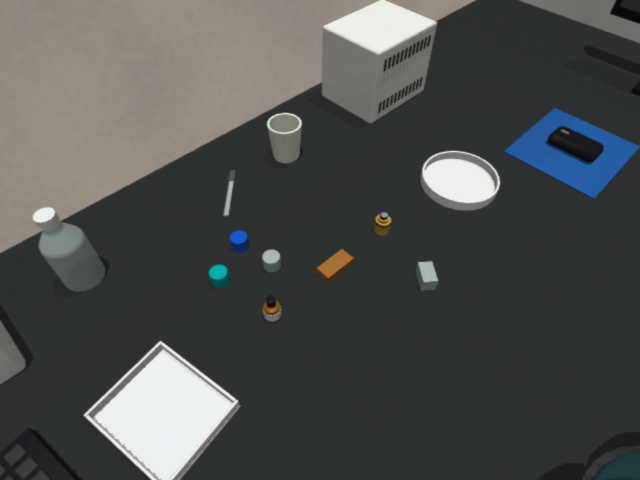

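Top view: three discs of the same shape, turquoise (250,202), blue (284,186) and bare grey steel (290,219). The grey one is the one meant. The block is at (371,318), dish on the right (488,270), tray on the left (161,263). I'll confirm in an enlarged crop and refine the measurements.

```bash
cat > m.py <<'E'
from h import *
from scipy.optimize import least_squares
def proj(cam,P):
    p,R,_=ray(cam,(0,0)); c=eyes.camera_info(cam); f=240/np.tan(np.radians(c["vertical_fov"])/2)
    q=(np.atleast_2d(P)-p)@R; return q[:,:2]/q[:,2:]*f+[c["cx"],c["cy"]]
def shape(kind):
    if kind=="r":
        a=np.arange(0,2*np.pi,.2); b=np.c_[15*np.cos(a),15*np.sin(a)]
    else: b=np.array([[20,12],[20,-12],[-20,-12],[-20,12.]])
    return np.r_[np.c_[b,np.zeros(len(b))],np.c_[b,26+np.zeros(len(b))]]
def render(cam,kind,x,y,t):
    P=shape(kind)@Rotation.from_euler("z",t).as_matrix().T+[x,y,0]
    h=cv2.convexHull(proj(cam,P).astype(np.float32))[:,0]
    m=np.zeros((1920,2560),np.uint8); cv2.fillConvexPoly(m,np.round(h*4+1.5).astype(int),1)
    return cv2.resize(m.astype(np.float32),(640,480),interpolation=cv2.INTER_AREA)
E
python3 - <<'E'
from m import *
from scipy.optimize import minimize
im={c:cv2.imread(f"pics/{c}1.png") for c in("top","side")}
for kind,b in(("r",{"top":(290,219),"side":(271,260)}),("b",{"top":(371,318),"side":(427,276)})):
  for cams in(("top",),("side",),("top","side")):
    M={}
    for c in cams:
        g=im[c].max(2); u,v=b[c]; m=np.zeros(g.shape,np.float32)
        s=(slice(v-22,v+22),slice(u-20,u+20)); w=g[s].astype(float)
        n,l,_,_=cv2.connectedComponentsWithStats((w>62).astype(np.uint8)); m[s]=(l==l[22,20]); M[c]=m
    def cost(p): return sum(np.abs(render(c,kind,p[0],p[1],p[2])-M[c]).sum() for c in cams)
    x0=pt(cams[0],b[cams[0]],20)[:2]; best=None
    for t in ([0] if kind=="r" else np.arange(0,3.1,.4)):
        s=np.array([[*x0,t]]*4); s[1,0]+=8; s[2,1]+=8; s[3,2]+=.3
        r=minimize(cost,s[0],method="Nelder-Mead",options={"initial_simplex":s})
        if best is None or r.fun<best.fun: best=r
    print(kind,cams,best.x.round(2),best.fun,[m.sum() for m in M.values()])
# containers: bright masks in top
hull=lambda m:cv2.convexHull(max(cv2.findContours(m,cv2.RETR_EXTERNAL,cv2.CHAIN_APPROX_NONE)[0],key=cv2.contourArea))[:,0]
for n,s in(("dish",(225,315,440,540)),("tray",(212,312,118,205))):
    m=np.zeros((480,640),np.uint8); m[s[0]:s[1],s[2]:s[3]]=im["top"].min(2)[s[0]:s[1],s[2]:s[3]]>110
    P=np.array([pt("top",q,22)[:2] for q in hull(m).astype(float)],np.float32)
    print(n,cv2.minEnclosingCircle(P),cv2.minAreaRect(P))
a=im["top"][165:340,230:400]; b=im["side"][215:335,190:450]
a=cv2.resize(a,None,fx=3.2,fy=3.2)[:560]; b=cv2.resize(b,(0,0),fx=.9,fy=.9)
cv2.imwrite("pics/crop1.png",a)
E
```

```text
r ('top',) [6.3639e+02 6.7240e+01 1.0000e-02] 27.875 [np.float32(181.0)]
r ('side',) [6.3782e+02 6.7320e+01 1.1000e-01] 20.5625 [np.float32(379.0)]
r ('top', 'side') [6.3785e+02 6.7360e+01 6.0000e-02] 50.9375 [np.float32(181.0), np.float32(379.0)]
b ('top',) [434.83 -94.53  -0.68] 14.875 [np.float32(265.0)]Traceback (most recent call last):
  File "<stdin>", line 15, in <module>
    res = _minimize_neldermead(fun, x0, args, callback, bounds=bounds,
                               **options)
    fxr = func(xr)
    fx = function(np.copy(x), *(wrapper_args + args))
  File "<stdin>", line 11, in cost
  File "<stdin>", line 11, in <genexpr>
  File "m.py", line 13, in render
    h=cv2.convexHull(proj(cam,P).astype(np.float32))[:,0]
                     ~~~~^^^^^^^
  File "m.py", line 4, in proj
    p,R,_=ray(cam,(0,0)); c=eyes.camera_info(cam); f=240/np.tan(np.radians(c["vertical_fov"])/2)
          ~~~^^^^^^^^^^^
  File "h.py", line 5, in ray
    c=eyes.camera_info(cam); f=240/np.tan(np.radians(c["vertical_fov"])/2)
ValueError: time passes only in moves, steps and waits
```

```bash
cat >> h.py <<'E'
import functools
cam_info=functools.lru_cache(None)(lambda c: eyes.camera_info(c))
E
sed -i 's/c=eyes.camera_info(cam)/c=cam_info(cam)/' h.py m.py
python3 - <<'E'
from m import *
im={c:cv2.imread(f"pics/{c}1.png") for c in("top","side")}
hull=lambda m:cv2.convexHull(max(cv2.findContours(m,cv2.RETR_EXTERNAL,cv2.CHAIN_APPROX_NONE)[0],key=cv2.contourArea))[:,0]
for n,s in(("dish",(225,315,440,540)),("tray",(212,312,118,205))):
    m=np.zeros((480,640),np.uint8); m[s[0]:s[1],s[2]:s[3]]=im["top"].min(2)[s[0]:s[1],s[2]:s[3]]>110
    P=np.array([pt("top",q,22)[:2] for q in hull(m).astype(float)],np.float32)
    print(n,cv2.minEnclosingCircle(P),cv2.minAreaRect(P))
print("bottle",pt("top",(259,256),25),"box",pt("top",(326,258),12),"lens",pt("top",(387,257),25),"tq",pt("top",(250.5,202.5),26),"blue",pt("top",(284.5,186),26))
# block check side
u,v=427,276; g=im["side"].max(2); m=np.zeros(g.shape,np.float32)
s=(slice(v-22,v+22),slice(u-20,u+20)); n,l=cv2.connectedComponents((g[s]>62).astype(np.uint8)); m[s]=l==l[22,20]
from scipy.optimize import minimize
for t in(-.68,.89):
    x=np.array([[434.8,-94.5,t]]*4); x[1,0]+=8; x[2,1]+=8; x[3,2]+=.3
    r=minimize(lambda p:np.abs(render("side","b",*p)-m).sum(),x[0],method="Nelder-Mead",options={"initial_simplex":x}); print(r.x.round(2),r.fun,m.sum())
cv2.imwrite("pics/crop1.png",cv2.resize(im["top"][165:340,230:400],None,fx=3.2,fy=3.2))
E
```

```text
dish ((529.7327880859375, -330.89776611328125), 75.4420394897461) ((529.9962768554688, -331.36968994140625), (148.68878173828125, 149.46347045898438), 43.803245544433594)
tray ((548.225341796875, 329.74346923828125), 98.17560577392578) ((547.714599609375, 330.1659851074219), (152.48448181152344, 130.39630126953125), 9.630992889404297)
bottle [559.15972138 128.67486421  25.        ] box [555.96271469  -6.22254741  12.        ] lens [ 555.74284573 -128.74159765   25.        ] tq [669.02854364 147.04342335  26.        ] blue [702.88931381  77.80589949  26.        ]
[436.48 -93.98  -0.7 ] 25.125 539.0
[436.37 -94.08   2.44] 25.375 539.0
```

View pics/crop1.png

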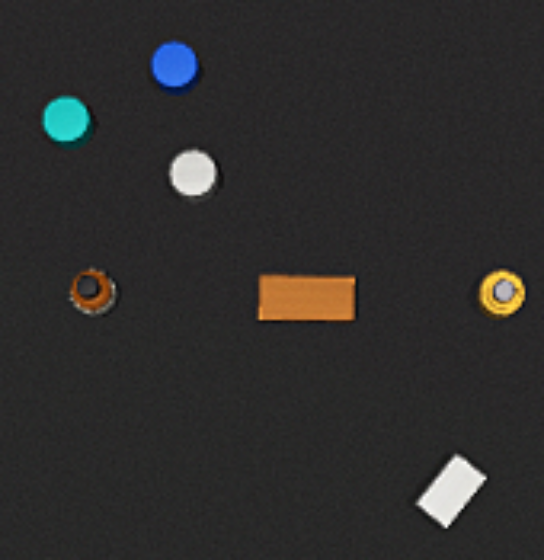

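The crop confirms it: the grey disc (192,173 in the crop, next to turquoise and blue) is the round specimen, and the grey oblong at (452,491) is the block. Top and side views agree to about 1.5 mm:

| Thing | Position (mm) | Yaw |
|---|---|---|
| Round specimen | (637.5, 67.3) | – |
| Block | (435.7, -94.2) | -0.69 rad |
| Dish | (530, -331) | – |
| Tray | (548, 330) | 0.17 rad |

I'll take the round specimen first.

servo_tool([
  [-1,[0.13,-0.162,0],[0,0,0.012]],
  [-1,[0.13,-0.162,0],[0,0,0.012]],
  [-1,[0.13,-0.162,0],[0,0,0.012]],
  [-1,[0.13,-0.162,0],[0,0,0.012]],
  [-1,[0.13,-0.162,0],[0,0,0.012]],
  [-1,[0.13,-0.162,0],[0,0,0.012]],
  [-1,[0.13,-0.162,0],[0,0,0.012]],
  [-1,[0.13,-0.162,0],[0,0,0.012]],
  [-1,[0.13,-0.162,0],[0,0,0.012]],
  [-1,[0.13,-0.162,0],[0,0,0.012]],
  [-1,[0.13,-0.162,0],[0,0,0.012]],
  [-1,[0.13,-0.162,0],[0,0,0.012]],
], newtons=50)

```text
clock: 1.6
ee_pos: [408.9, 359.3, 209.9]
ee_rot: [-0.097, 0.995, 0.0, 0.0]
ft_force: [0.3, 0.0, -0.1]
width: 85.3
finger_force: 0.0
```

servo_tool([
  [-1,[0.13,-0.162,-0.035],[0,0,0]],
  [-1,[0.13,-0.162,-0.035],[0,0,0]],
  [-1,[0.13,-0.162,-0.035],[0,0,0]],
  [-1,[0.13,-0.162,-0.035],[0,0,0]],
  [-1,[0.13,-0.162,-0.035],[0,0,0]],
  [-1,[0.13,-0.162,-0.035],[0,0,0]],
  [-1,[0.13,-0.162,-0.035],[0,0,0]],
  [-1,[0.13,-0.162,-0.035],[0,0,0]],
  [-1,[0.13,-0.162,-0.035],[0,0,0]],
  [-1,[0.13,-0.162,-0.035],[0,0,0]],
  [-1,[0.13,-0.162,-0.035],[0,0,0]],
  [-1,[0,0,0],[0,0,0]],
])

```text
clock: 2.6
ee_pos: [625.2, 88.7, 150.8]
ee_rot: [-0.094, 0.996, -0.001, 0.0]
ft_force: [0.3, 0.6, 0.1]
width: 85.4
finger_force: 0.0
```

servo_tool([
  [-1,[0.05,-0.085,-0.1],[0,0,0]],
  [-1,[0.05,-0.085,-0.1],[0,0,0]],
  [-1,[0,0,-0.1],[0,0,0]],
  [-1,[0,0,-0.1],[0,0,0]],
  [-1,[0,0,0],[0,0,0]],
  [-1,[0,0,0],[0,0,0]],
  [-1,[0,0,0],[0,0,0]],
])

```text
clock: 3.18
ee_pos: [637.4, 67.9, 91.6]
ee_rot: [-0.096, 0.995, -0.0, -0.0]
ft_force: [-0.9, -0.2, -0.1]
width: 85.3
finger_force: 0.0
```

servo_tool([
  [-1,[0,0,-0.1],[0,0,0]],
  [-1,[0,0,-0.1],[0,0,0]],
  [-1,[0,0,-0.1],[0,0,0]],
  [-1,[0,0,-0.1],[0,0,0]],
  [-1,[0,0,-0.06],[0,0,0]],
  [-1,[0,0,-0.04],[0,0,0]],
  [-1,[0,0,0],[0,0,0]],
  [-1,[0,0,0],[0,0,0]],
  [-1,[0,0,0],[0,0,0]],
])

```text
clock: 3.93
ee_pos: [638.6, 67.9, 18.0]
ee_rot: [-0.096, 0.995, -0.0, 0.001]
ft_force: [0.5, 0.3, 0.9]
width: 85.5
finger_force: 0.0
```

servo_tool([
  [1,[0,0,0],[0,0,0]],
  [1,[0,0,0],[0,0,0]],
  [1,[0,0,0],[0,0,0]],
  [1,[0,0,0],[0,0,0]],
  [1,[0,0,0],[0,0,0]],
  [1,[0,0,0],[0,0,0]],
  [1,[0,0,0],[0,0,0]],
  [1,[0,0,0],[0,0,0]],
  [1,[0,0,0],[0,0,0]],
  [1,[0,0,0],[0,0,0]],
  [1,[0,0,0],[0,0,0]],
  [1,[0,0,0],[0,0,0]],
])

```text
clock: 4.93
ee_pos: [637.5, 67.8, 16.8]
ee_rot: [-0.096, 0.995, -0.0, -0.0]
ft_force: [0.4, 0.4, 0.5]
width: 0.0
finger_force: 0.0
```

The fingers closed on nothing. I'll look before moving.

```bash
python3 - <<'E'
from h import *
a=save("side","side2.png"); b=save("top","top2.png")
o=np.hstack([cv2.resize(a[200:340,190:330],(400,400)),cv2.resize(b[165:265,230:330],(400,400))])
cv2.imwrite("pics/crop2.png",o[:,:,::-1])
print(readout.sense())
E
```

```text
{'clock': 5.0333, 'joint_positions': array([ 6.70499318e-02,  3.78046862e-01,  1.83752903e+00,  1.03215349e-05,
        9.25998951e-01, -1.69532218e+00]), 'dq': array([-0.00158849,  0.00058545,  0.00181387,  0.00019869, -0.00196014,
        0.00063503]), 'joint_torque': array([ 7.24526853e-04, -5.15405917e+01, -3.06966197e+01, -2.96981034e-04,
        8.25019815e-04, -9.66689129e-06]), 'ee_pos': array([637.56461903,  67.77197178,  16.82857336]), 'ee_rot': array([-9.56383915e-02,  9.95416143e-01,  3.86700333e-06,  9.02128545e-06]), 'ft_force': array([ 0.01545194,  0.04999111, -0.20189123]), 'ft_torque': array([-0.00287054,  0.01383997, -0.00954783]), 'finger_force': 0.0, 'width': -0.23426326542457432}
```

View pics/crop2.png

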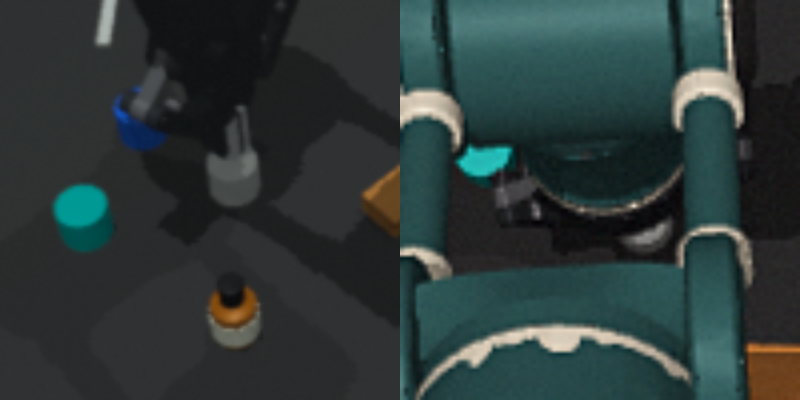

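```bash
python3 - <<'E'
from m import *
a=cv2.imread("pics/side2.png")
print(proj("side",[[637.5,67.5,3],[637.5,67.5,26],[637.5,67.5,80],[637.5,67.5,130]]).round())
c=cv2.resize(a[130:300,170:370],(800,600)[:2] if 0 else (706,600),interpolation=cv2.INTER_CUBIC)
c=np.clip(255*(c/255.)**.5,0,255).astype(np.uint8)
cv2.imwrite("pics/crop3.png",c)
E
```

```text
[[272. 264.]
 [271. 255.]
 [268. 234.]
 [265. 212.]]
```

View pics/crop3.png

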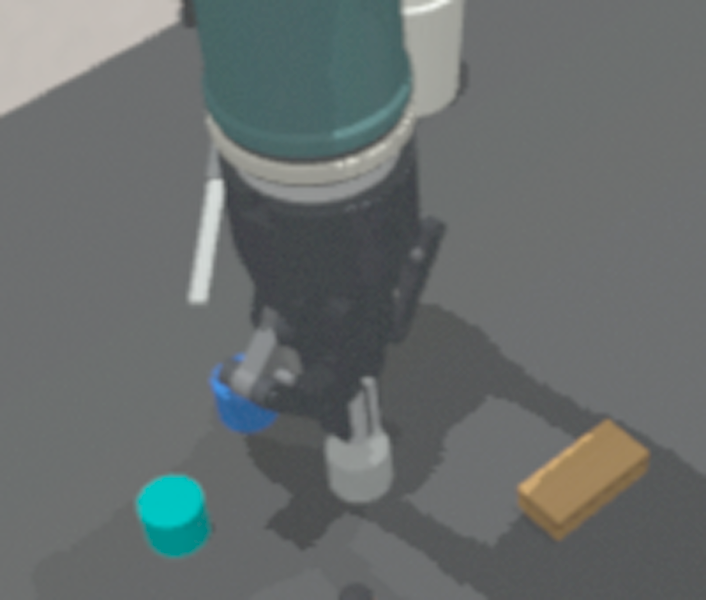

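```bash
python3 - <<'E'
from m import *
from scipy.optimize import minimize
a=cv2.imread("pics/side2.png"); 
g=a.max(2).astype(int); print(g[248:276,256:290:1])
t=cv2.imread("pics/top2.png").max(2); print(t[212:236,280:302])
E
```

```text
[[ 26  25  23  23  21  20  22  23  22  22  22  21  26  48  72  75  73  62
   39  56  65  47  30  31  31  31  32  32  33  32  32  32  31  31]
 [ 29  30  29  27  25  22  22  21  21  22  20  21  25  47  72  76  73  62
   40  54  65  48  29  27  29  29  32  31  31  32  32  32  31  32]
 [ 30  31  31  30  28  21  21  22  23  22  22  21  21  42  66  73  73  63
   43  54  69  55  31  26  26  26  29  31  31  30  32  32  31  32]
 [ 31  31  31  31  29  25  24  24  21  21  20  22  23  35  59  74  74  65
   45  53  74  70  42  28  26  26  26  28  31  31  32  32  32  32]
 [ 31  31  32  32  31  29  27  27  27  23  22  20  22  34  58  74  74  66
   48  57  81  82  63  36  25  25  24  28  31  32  31  31  32  32]
 [ 31  31  31  30  31  32  38  47  48  32  22  20  22  36  60  74  75  68
   60  75  89  95  94  66  32  25  27  28  31  32  32  31  32  32]
 [ 31  31  32  31  31  33  50  73  81  72  44  29  30  51  71  75  76  77
   82  94 106 110 110  91  42  28  30  31  32  31  32  31  31  33]
 [ 31  32  32  32  32  37  60  85  88  88  79  63  54  67  76  77  78  85
   94 107 112 114 112  96  49  28  28  
[... 4381 characters left out ...]
6  36  31  17  21  22  24  17
   27 111 165  33]
 [ 34  34  37  33  17  18  25  26  20  21  22  20  22  18  17  20  25  20
   24  88 170  38]
 [ 38  39  43  48  43  46  45  47  42  47  48  44  49  32  35  38  30  29
   30  95 177  45]
 [ 77  75  76  80  85  85  82  83  85  90  88  91  90  92  92  88  74  75
   77  94 143  42]
 [ 73  72  73  75  76  77  81  79  79  82  80  82  88  87  85  88  90  90
   90  89  82  46]
 [ 70  71  71  77  74  81  81  80  80  84  85  84  85  85  83  86  86  86
   84  86  85  46]
 [ 72  74  75  75  76  81  73  80  84  83  83  83  81  86  84  82  80  87
   85  87  83  46]
 [ 72  68  74  75  78  79  76  83  80  83  83  85  85  83  84  84  89  87
   89  86  81  41]]
```

```bash
python3 - <<'E'
from m import *
from scipy.optimize import minimize
for f in("side1","side2"):
    g=cv2.imread(f"pics/{f}.png").max(2).astype(float)
    g[:,:]=np.clip((g-30)/(42),0,1)
    s=(slice(257,278),slice(255,288))
    x=np.array([[637.,67,0]]*4); x[1,0]+=8; x[2,1]+=8; x[3,2]+=.3
    r=minimize(lambda p:np.abs(render("side","r",p[0],p[1],0)-g)[s].sum(),x[0],method="Nelder-Mead",options={"initial_simplex":x}); print(f,r.x.round(1),r.fun)
E
```

```text
side1 [635.8  69.   -0. ] 199.3392857142857
side2 [6.376e+02 6.750e+01 2.000e-01] 25.907738095238095
```

The cylinder hasn't moved (637.6, 67.5), but the shut fingertips appear to end over it. I'll raise the arm and check where the tips really are.

servo_tool([
  [1,[0,0,0.1],[0,0,0]],
  [1,[0,0,0.1],[0,0,0]],
  [1,[0,0,0.1],[0,0,0]],
  [1,[0,0,0.1],[0,0,0]],
  [1,[0,0,0],[0,0,0]],
  [1,[0,0,0],[0,0,0]],
])

```text
clock: 5.53
ee_pos: [638.6, 67.9, 77.9]
ee_rot: [-0.096, 0.995, -0.0, 0.001]
ft_force: [-0.2, 0.6, -0.7]
width: 0.1
finger_force: 0.0
```

```bash
python3 - <<'E'
from m import *
a=save("side","side3.png"); e=readout.sense()["ee_pos"]; print(e)
print(proj("side",[e+[0,0,dz] for dz in(-14,0,14,60,140)]).round())
c=cv2.resize(a[130:300,170:370],(706,600),interpolation=cv2.INTER_CUBIC)
c=np.clip(255*(c/255.)**.45,0,255).astype(np.uint8)
for dz in(-14,0): 
    q=(proj("side",e+[0,0,dz])[0]-[170,130])*3.53; cv2.circle(c,tuple(int(v) for v in q),4,(255,0,0),1)
cv2.imwrite("pics/crop4.png",c[:,:,::-1])
E
```

```text
[637.51597196  67.74644172  76.64323702]
[[269. 241.]
 [268. 236.]
 [267. 230.]
 [265. 209.]
 [260. 168.]]
```

View pics/crop4.png

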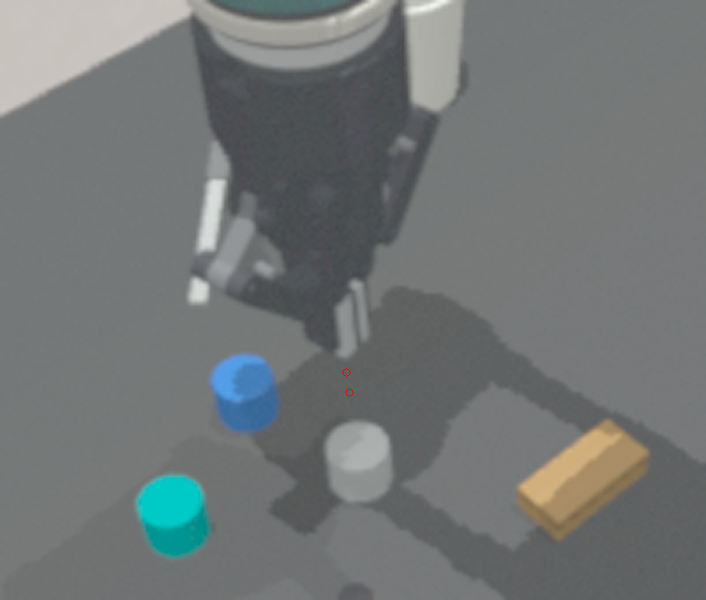

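Laterally the tips match. Along z they end about 26 mm higher than the stated tool frame predicts, which fits the fingers having shut just over the cylinder. I'll open and go down deeper in small steps, watching the force.

servo_tool([
  [-1,[0,0,0],[0,0,0]],
  [-1,[0,0,0],[0,0,0]],
  [-1,[0,0,0],[0,0,0]],
  [-1,[0,0,0],[0,0,0]],
  [-1,[0,0,0],[0,0,0]],
  [-1,[0,0,0],[0,0,0]],
  [-1,[0,0,0],[0,0,0]],
  [-1,[0,0,0],[0,0,0]],
  [-1,[0,0,-0.1],[0,0,0]],
  [-1,[0,0,-0.1],[0,0,0]],
  [-1,[0,0,-0.1],[0,0,0]],
  [-1,[0,0,-0.1],[0,0,0]],
])

```text
clock: 6.58
ee_pos: [637.8, 67.8, 16.5]
ee_rot: [-0.096, 0.995, -0.0, 0.0]
ft_force: [-0.1, -0.2, -0.1]
width: 85.5
finger_force: 0.0
```

servo_tool([
  [-1,[0,0,-0.03],[0,0,0]],
  [-1,[0,0,-0.03],[0,0,0]],
  [-1,[0,0,0],[0,0,0]],
  [-1,[0,0,0],[0,0,0]],
])

```text
clock: 6.92
ee_pos: [638.1, 67.8, 8.4]
ee_rot: [-0.096, 0.995, -0.0, 0.0]
ft_force: [0.8, 0.7, -0.7]
width: 85.2
finger_force: 0.0
```

servo_tool([
  [-1,[0,0,-0.03],[0,0,0]],
  [-1,[0,0,0],[0,0,0]],
  [-1,[0,0,0],[0,0,0]],
])

```text
clock: 7.17
ee_pos: [637.8, 67.8, 3.7]
ee_rot: [-0.096, 0.995, -0.0, 0.0]
ft_force: [1.2, 0.5, 0.0]
width: 85.4
finger_force: 0.0
```

servo_tool([
  [-1,[0,0,-0.03],[0,0,0]],
  [-1,[0,0,0],[0,0,0]],
  [-1,[0,0,0],[0,0,0]],
])

```text
clock: 7.42
ee_pos: [637.2, 67.8, -1.5]
ee_rot: [-0.096, 0.995, 0.0, -0.0]
ft_force: [0.2, 0.4, 0.3]
width: 85.8
finger_force: 0.0
```

servo_tool([
  [-1,[0,0,-0.02],[0,0,0]],
  [-1,[0,0,0],[0,0,0]],
  [-1,[0,0,0],[0,0,0]],
])

```text
clock: 7.67
ee_pos: [637.3, 67.8, -4.5]
ee_rot: [-0.096, 0.995, 0.0, -0.0]
ft_force: [-0.8, 0.2, -0.3]
width: 85.4
finger_force: 0.0
```

No bench contact at -4.5, so the tool is about 26 mm shorter than stated. One step lower, then close.

servo_tool([
  [-1,[0,0,-0.02],[0,0,0]],
  [-1,[0,0,0],[0,0,0]],
  [1,[0,0,0],[0,0,0]],
  [1,[0,0,0],[0,0,0]],
  [1,[0,0,0],[0,0,0]],
  [1,[0,0,0],[0,0,0]],
  [1,[0,0,0],[0,0,0]],
  [1,[0,0,0],[0,0,0]],
  [1,[0,0,0],[0,0,0]],
  [1,[0,0,0],[0,0,0]],
  [1,[0,0,0],[0,0,0]],
])

```text
clock: 8.58
ee_pos: [638.0, 67.8, -6.7]
ee_rot: [-0.096, 0.995, -0.0, 0.0]
ft_force: [0.4, 0.7, 3.5]
width: 27.4
finger_force: 49.5
```

servo_tool([
  [1,[0,0,0.03],[0,0,0]],
  [1,[0,0,0.05],[0,0,0]],
  [1,[0,0,0.05],[0,0,0]],
  [1,[0,0,0],[0,0,0]],
  [1,[0,0,0],[0,0,0]],
  [1,[0,0,0],[0,0,0]],
])

```text
clock: 9.08
ee_pos: [637.5, 67.8, 12.5]
ee_rot: [-0.096, 0.995, -0.0, 0.0]
ft_force: [0.2, -0.7, -1.2]
width: 27.5
finger_force: 49.3
```

```bash
python3 - <<'E'
from m import *
a=save("side","side4.png"); print(readout.sense()["ee_pos"],readout.sense()["width"])
c=cv2.resize(a[170:290,200:340],(700,600),interpolation=cv2.INTER_CUBIC)
cv2.imwrite("pics/crop5.png",np.clip(255*(c/255.)**.45,0,255).astype(np.uint8)[:,:,::-1])
E
```

```text
[637.30513962  67.75416787  12.18377905] 27.38565100637327
```

View pics/crop5.png

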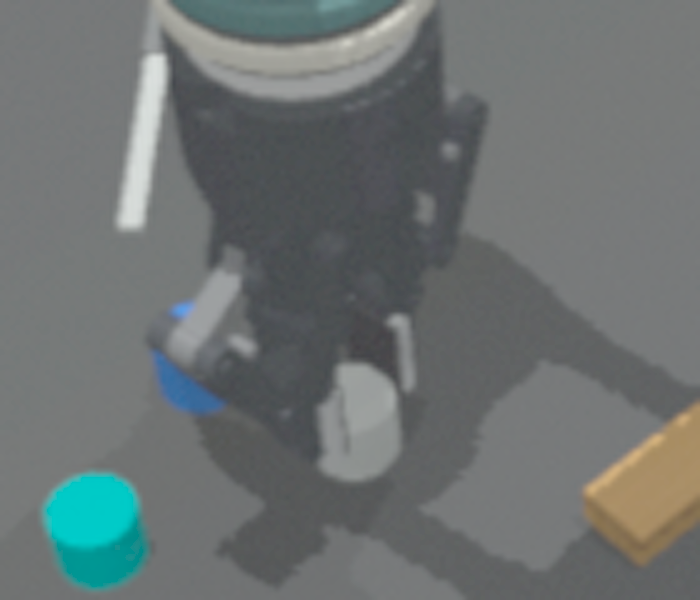

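Held upright and lifted (picture: the steel cylinder is between the pads at crop (358,420), above its shadow). Now raise it and carry it to the dish.

servo_tool([
  [1,[0,0,0.09],[0,0,0]],
  [1,[0,0,0.09],[0,0,0]],
  [1,[0,0,0.09],[0,0,0]],
  [1,[0,0,0.09],[0,0,0]],
  [1,[0,0,0.09],[0,0,0]],
  [1,[-0.02,-0.08,0],[0,0,0]],
  [1,[-0.04,-0.15,0],[0,0,0]],
  [1,[-0.045,-0.166,0],[0,0,0]],
  [1,[-0.045,-0.166,0],[0,0,0]],
  [1,[-0.045,-0.166,0],[0,0,0]],
  [1,[-0.045,-0.166,0],[0,0,0]],
  [1,[-0.045,-0.166,0],[0,0,0]],
])

```text
clock: 10.13
ee_pos: [593.8, -93.1, 79.9]
ee_rot: [-0.096, 0.995, -0.0, -0.0]
ft_force: [-0.4, 0.2, -1.3]
width: 27.7
finger_force: 49.4
```

servo_tool([
  [1,[-0.045,-0.166,0],[0,0,0]],
  [1,[-0.045,-0.166,0],[0,0,0]],
  [1,[-0.045,-0.166,0],[0,0,0]],
  [1,[-0.045,-0.166,0],[0,0,0]],
  [1,[-0.045,-0.166,0],[0,0,0]],
  [1,[-0.045,-0.166,0],[0,0,0]],
  [1,[-0.045,-0.166,0],[0,0,0]],
  [1,[-0.045,-0.166,0],[0,0,0]],
  [1,[-0.045,-0.166,0],[0,0,0]],
  [1,[-0.02,-0.07,0],[0,0,0]],
  [1,[0,0,0],[0,0,0]],
  [1,[0,0,0],[0,0,0]],
])

```text
clock: 11.13
ee_pos: [530.4, -326.1, 79.7]
ee_rot: [-0.095, 0.996, 0.0, -0.0]
ft_force: [-0.1, 0.2, -1.2]
width: 27.5
finger_force: 49.5
```

Over the dish. Down gently: 70 mm, then small steps.

servo_tool([
  [1,[0,-0.03,-0.1],[0,0,0]],
  [1,[0,0,-0.1],[0,0,0]],
  [1,[0,0,-0.1],[0,0,0]],
  [1,[0,0,-0.1],[0,0,0]],
  [1,[0,0,-0.06],[0,0,0]],
  [1,[0,0,0],[0,0,0]],
  [1,[0,0,0],[0,0,0]],
  [1,[0,0,-0.02],[0,0,0]],
  [1,[0,0,-0.02],[0,0,0]],
  [1,[0,0,-0.015],[0,0,0]],
  [1,[0,0,0],[0,0,0]],
  [1,[0,0,0],[0,0,0]],
])

```text
clock: 12.13
ee_pos: [531.1, -330.4, 2.7]
ee_rot: [-0.096, 0.995, -0.0, 0.0]
ft_force: [0.5, 0.2, -1.3]
width: 27.6
finger_force: 49.5
```

servo_tool([
  [1,[0,0,-0.01],[0,0,0]],
  [1,[0,0,-0.01],[0,0,0]],
  [1,[0,0,0],[0,0,0]],
  [1,[0,0,0],[0,0,0]],
])

```text
clock: 12.47
ee_pos: [530.9, -330.3, -0.6]
ee_rot: [-0.096, 0.995, 0.0, -0.0]
ft_force: [0.6, 0.5, -0.8]
width: 27.8
finger_force: 49.5
```

servo_tool([
  [1,[0,0,-0.008],[0,0,0]],
  [1,[0,0,0],[0,0,0]],
  [1,[0,0,-0.007],[0,0,0]],
  [1,[0,0,0],[0,0,0]],
  [1,[0,0,0],[0,0,0]],
])

```text
clock: 12.88
ee_pos: [531.1, -330.3, -2.7]
ee_rot: [-0.096, 0.995, -0.0, 0.0]
ft_force: [-0.3, -0.3, -1.4]
width: 27.6
finger_force: 49.6
```

servo_tool([
  [1,[0,0,-0.007],[0,0,0]],
  [1,[0,0,0],[0,0,0]],
  [1,[0,0,0],[0,0,0]],
])

```text
clock: 13.13
ee_pos: [531.1, -330.4, -2.7]
ee_rot: [-0.096, 0.995, 0.0, -0.0]
ft_force: [-2.0, 0.5, 5.9]
width: 27.2
finger_force: 50.1
```

Contact (fz about +6 N). Release and rise.

servo_tool([
  [-0.6,[0,0,0],[0,0,0]],
  [-0.6,[0,0,0],[0,0,0]],
  [-0.6,[0,0,0],[0,0,0]],
  [-0.6,[0,0,0],[0,0,0]],
  [-0.6,[0,0,0],[0,0,0]],
  [-0.6,[0,0,0],[0,0,0]],
  [-0.6,[0,0,0.06],[0,0,0]],
  [-0.6,[0,0,0.1],[0,0,0]],
  [-0.6,[0,0,0.1],[0,0,0]],
  [-0.6,[0,0,0.15],[0,0,0]],
  [-0.6,[0,0,0.15],[0,0,0]],
  [-0.6,[0,0,0],[0,0,0]],
])

```text
clock: 14.13
ee_pos: [534.6, -332.7, 86.6]
ee_rot: [-0.096, 0.995, -0.003, 0.004]
ft_force: [1.7, -0.6, 0.7]
width: 68.3
finger_force: 0.0
```

servo_tool([
  [-1,[-0.053,0.131,0],[0,0,-0.0234]],
  [-1,[-0.053,0.131,0],[0,0,-0.0234]],
  [-1,[-0.053,0.131,0],[0,0,-0.0234]],
  [-1,[-0.053,0.131,0],[0,0,-0.0234]],
  [-1,[-0.053,0.131,0],[0,0,-0.0234]],
  [-1,[-0.053,0.131,0],[0,0,-0.0234]],
  [-1,[-0.053,0.131,0],[0,0,-0.0234]],
  [-1,[-0.053,0.131,0],[0,0,-0.0234]],
  [-1,[-0.053,0.131,0],[0,0,-0.0234]],
  [-1,[-0.053,0.131,0],[0,0,-0.0234]],
  [-1,[-0.053,0.131,0],[0,0,-0.0234]],
  [-1,[-0.053,0.131,0],[0,0,-0.0234]],
])

```text
clock: 15.13
ee_pos: [435.0, -93.6, 80.3]
ee_rot: [0.34, 0.94, 0.0, 0.0]
ft_force: [-0.4, 0.3, 0.7]
width: 85.4
finger_force: 0.0
```

servo_tool([
  [-1,[0,0,-0.1],[0,0,0]],
  [-1,[0,0,-0.1],[0,0,0]],
  [-1,[0,0,0],[0,0,0]],
  [-1,[0,0,0],[0,0,0]],
  [-1,[0,0,0],[0,0,0]],
])

```text
clock: 15.55
ee_pos: [436.0, -94.7, 50.8]
ee_rot: [0.339, 0.941, 0.0, 0.0]
ft_force: [0.6, 0.5, -0.3]
width: 85.5
finger_force: 0.0
```

```bash
python3 - <<'E'
from m import *
a=save("side","side5.png"); b=save("top","top5.png"); s=readout.sense(); print(s["ee_pos"],s["ee_rot"],s["joint_positions"])
o=np.hstack([cv2.resize(a[130:310,370:520],(400,480)),cv2.resize(b[220:330,440:540],(400,440))[:480] if 0 else cv2.resize(b[220:340,440:540],(400,480))])
cv2.imwrite("pics/crop6.png",np.clip(255*(o/255.)**.5,0,255).astype(np.uint8)[:,:,::-1])
E
```

```text
[436.57826311 -94.99083043  51.21492777] [3.38659094e-01 9.40908778e-01 5.62868845e-05 8.28996151e-04] [-2.69989955e-01 -9.52158786e-03  2.22896566e+00 -1.60939067e-05
  9.20486820e-01 -1.14979347e+00]
```

View pics/crop6.png

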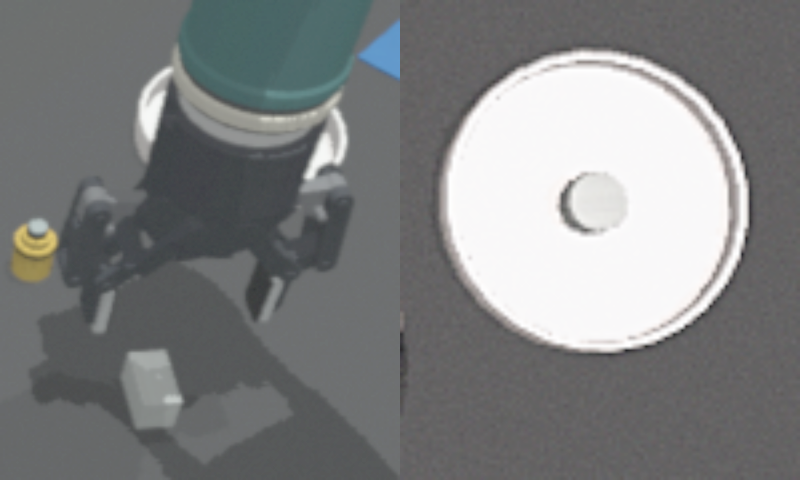

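The dish view shows the cylinder standing upright at the dish centre (595,203 in the crop). In the side view the open fingers straddle the block. Going down to the same depth (-7.5) and gripping.

servo_tool([
  [-1,[0,0,-0.1],[0,0,0]],
  [-1,[0,0,-0.1],[0,0,0]],
  [-1,[0,0,-0.1],[0,0,0]],
  [-1,[0,0,-0.05],[0,0,0]],
  [-1,[0,0,-0.04],[0,0,0]],
  [-1,[0,0,0],[0,0,0]],
  [-1,[0,0,0],[0,0,0]],
])

```text
clock: 16.23
ee_pos: [436.0, -94.7, -7.9]
ee_rot: [0.339, 0.941, 0.0, 0.0]
ft_force: [-0.8, 0.3, 1.0]
width: 85.6
finger_force: 0.0
```

servo_tool([
  [1,[0,0,0],[0,0,0]],
  [1,[0,0,0],[0,0,0]],
  [1,[0,0,0],[0,0,0]],
  [1,[0,0,0],[0,0,0]],
  [1,[0,0,0],[0,0,0]],
  [1,[0,0,0],[0,0,0]],
  [1,[0,0,0],[0,0,0]],
  [1,[0,0,0],[0,0,0]],
  [1,[0,0,0],[0,0,0]],
  [1,[0,0,0],[0,0,0]],
])

```text
clock: 17.07
ee_pos: [436.2, -94.6, -7.7]
ee_rot: [0.338, 0.941, 0.0, 0.0]
ft_force: [-0.4, 0.0, 5.8]
width: 22.5
finger_force: 50.0
```

servo_tool([
  [1,[0,0,0.03],[0,0,0]],
  [1,[0,0,0.1],[0,0,0]],
  [1,[0,0,0.15],[0,0,0]],
  [1,[0,0,0.15],[0,0,0]],
  [1,[0,0,0.15],[0,0,0]],
  [1,[0,0,0],[0,0,0]],
  [1,[0.02,0.08,0],[0,0,0]],
  [1,[0.044,0.166,0],[0,0,0]],
  [1,[0.044,0.166,0],[0,0,0]],
  [1,[0.044,0.166,0],[0,0,0]],
  [1,[0.044,0.166,0],[0,0,0]],
  [1,[0.044,0.166,0],[0,0,0]],
])

```text
clock: 18.07
ee_pos: [470.3, 43.0, 77.1]
ee_rot: [0.339, 0.941, -0.001, -0.001]
ft_force: [1.2, -0.5, -1.6]
width: 22.6
finger_force: 49.5
```

servo_tool([
  [1,[0.044,0.166,0],[0,0,0]],
  [1,[0.044,0.166,0],[0,0,0]],
  [1,[0.044,0.166,0],[0,0,0]],
  [1,[0.044,0.166,0],[0,0,0]],
  [1,[0.044,0.166,0],[0,0,0]],
  [1,[0.044,0.166,0],[0,0,0]],
  [1,[0.044,0.166,0],[0,0,0]],
  [1,[0.044,0.166,0],[0,0,0]],
  [1,[0.044,0.166,0],[0,0,0]],
  [1,[0.044,0.166,0],[0,0,0]],
  [1,[0.044,0.166,0],[0,0,0]],
  [1,[0.02,0.09,0],[0,0,0]],
])

```text
clock: 19.07
ee_pos: [546.8, 331.4, 76.8]
ee_rot: [0.338, 0.941, -0.0, -0.001]
ft_force: [0.0, -0.6, -2.3]
width: 22.4
finger_force: 49.5
```

servo_tool([
  [1,[0,0,0],[0,0,0]],
  [1,[0,0,0],[0,0,0]],
])

```text
clock: 19.23
ee_pos: [546.2, 329.0, 77.2]
ee_rot: [0.338, 0.941, -0.001, -0.001]
ft_force: [-0.0, -0.8, -1.7]
width: 22.4
finger_force: 49.6
```

servo_tool([
  [1,[0,0,-0.1],[0,0,0]],
  [1,[0,0,-0.1],[0,0,0]],
  [1,[0,0,-0.1],[0,0,0]],
  [1,[0,0,-0.1],[0,0,0]],
  [1,[0,0,-0.06],[0,0,0]],
  [1,[0,0,-0.03],[0,0,0]],
  [1,[0,0,-0.02],[0,0,0]],
  [1,[0,0,-0.01],[0,0,0]],
  [1,[0,0,0],[0,0,0]],
  [1,[0,0,0],[0,0,0]],
])

```text
clock: 20.07
ee_pos: [547.9, 329.6, 1.7]
ee_rot: [0.338, 0.941, 0.001, 0.0]
ft_force: [0.3, -0.7, -3.0]
width: 22.5
finger_force: 49.6
```

servo_tool([
  [1,[0,0,-0.01],[0,0,0]],
  [1,[0,0,0],[0,0,0]],
  [1,[0,0,0],[0,0,0]],
])

```text
clock: 20.32
ee_pos: [547.4, 329.6, -0.3]
ee_rot: [0.338, 0.941, 0.0, 0.0]
ft_force: [-0.0, -0.4, -1.5]
width: 22.5
finger_force: 49.6
```

servo_tool([
  [1,[0,0,-0.008],[0,0,0]],
  [1,[0,0,0],[0,0,0]],
  [1,[0,0,-0.008],[0,0,0]],
  [1,[0,0,0],[0,0,0]],
  [1,[0,0,0],[0,0,0]],
])

```text
clock: 20.73
ee_pos: [547.1, 329.3, -3.3]
ee_rot: [0.338, 0.941, -0.0, -0.0]
ft_force: [-0.6, 0.4, -1.8]
width: 22.3
finger_force: 49.6
```

servo_tool([
  [1,[0,0,-0.006],[0,0,0]],
  [1,[0,0,0],[0,0,0]],
  [1,[0,0,0],[0,0,0]],
])

```text
clock: 20.98
ee_pos: [547.3, 329.4, -3.6]
ee_rot: [0.338, 0.941, 0.0, 0.0]
ft_force: [-1.2, -1.3, 2.0]
width: 22.6
finger_force: 50.0
```

Contact. Release, rise, and go well clear.

servo_tool([
  [-0.6,[0,0,0],[0,0,0]],
  [-0.6,[0,0,0],[0,0,0]],
  [-0.6,[0,0,0],[0,0,0]],
  [-0.6,[0,0,0],[0,0,0]],
  [-0.6,[0,0,0],[0,0,0]],
  [-0.6,[0,0,0],[0,0,0]],
  [-0.6,[0,0,0],[0,0,0]],
  [-0.6,[0,0,0.06],[0,0,0]],
  [-0.6,[0,0,0.1],[0,0,0]],
  [-0.6,[0,0,0.15],[0,0,0]],
  [-0.6,[0,0,0.15],[0,0,0]],
  [-0.6,[0,0,0.15],[0,0,0]],
])

```text
clock: 21.98
ee_pos: [547.1, 329.3, 88.9]
ee_rot: [0.338, 0.941, -0.0, -0.0]
ft_force: [-0.4, 0.8, -0.2]
width: 68.7
finger_force: 0.0
```

servo_tool([
  [-0.6,[-0.03,-0.15,0.1],[0,0,0]],
  [-0.6,[-0.03,-0.15,0.1],[0,0,0]],
  [-0.6,[-0.03,-0.15,0.1],[0,0,0]],
  [-0.6,[-0.03,-0.15,0],[0,0,0]],
  [-0.6,[-0.03,-0.15,0],[0,0,0]],
  [-0.6,[-0.03,-0.15,0],[0,0,0]],
  [-0.6,[-0.03,-0.15,0],[0,0,0]],
  [-0.6,[-0.03,-0.15,0],[0,0,0]],
  [-0.6,[-0.03,-0.15,0],[0,0,0]],
  [-0.6,[-0.03,-0.15,0],[0,0,0]],
  [-0.6,[0,0,0],[0,0,0]],
  [-0.6,[0,0,0],[0,0,0]],
])

```text
clock: 22.98
ee_pos: [502.3, 103.7, 133.2]
ee_rot: [0.34, 0.941, 0.0, 0.0]
ft_force: [-0.6, 0.8, 0.0]
width: 68.3
finger_force: 0.0
```

```bash
python3 - <<'E'
from m import *
save("side","side6.png"); b=save("top","top6.png"); s=readout.sense(); print(s["ee_pos"],s["clock"])
o=np.hstack([cv2.resize(b[210:310,110:210],(400,400)),cv2.resize(b[220:320,440:540],(400,400))]); cv2.imwrite("pics/crop7.png",np.clip(255*(o/255.)**1.6,0,255).astype(np.uint8)[:,:,::-1])
E
```

```text
[502.70691171 104.85803082 133.10112514] 23.0833
```

View pics/crop7.png

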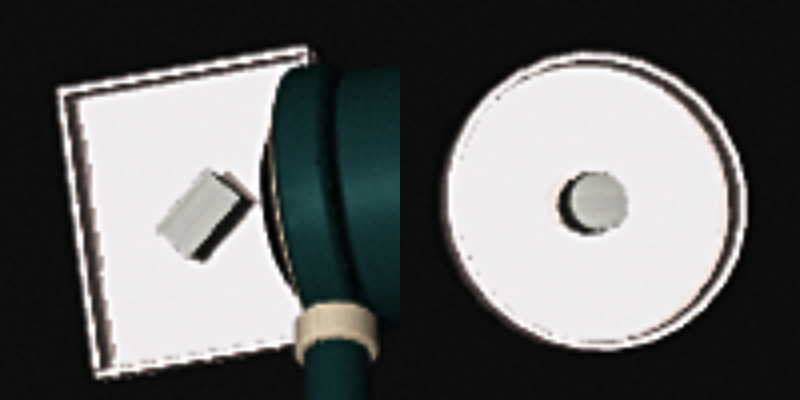

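View pics/side6.png

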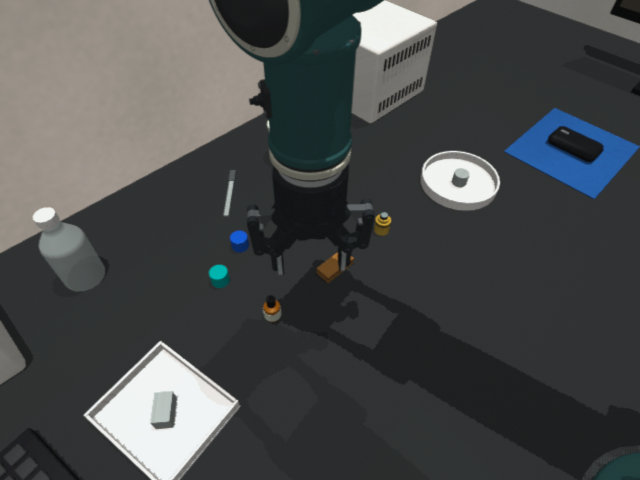

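The block lies flat in the middle of the tray (side view 163,409) and the cylinder stands in the middle of the dish (460,177). The arm is clear of everything, so I'm handing in.

```bash
python3 -c "
from cell import job
print(job.job_done())"
```

```text
the job is handed in; nothing more can be done
None
```

Job handed in at about 23 s, verdict not shown: in the last pictures the round steel specimen stands in the middle of the dish and the block lies flat in the middle of the tray, both released with the arm clear; the first grasp closed on nothing because the fingertips sit about 26 mm higher than the stated tool frame, so I gripped lower.

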